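Fit the coarse plate into the grater box

ROBOT

A 6-joint arm with a two-finger parallel gripper is mounted at the origin on a cart in front of the work surface, level with it; the furniture and walls round the work are solid. World frame = base frame: x ahead of the robot, y to its left, z up, the work surface at z = 0. Lengths are in m, angles in degrees, forces in N, time in s.
With the tool pointing down it reaches from about 0.4 to 0.825 m from the base axis. Payload 7 kg.
Tool frame: the origin (TCP) lies on the centre line of the jaws, within the pads' length; the fingertips stand 14 mm ahead of it and the grasp point (between the pads) lies 5 mm behind it (arm.tip_extent is the distance from the TCP to the fingertips, in m); z points along the fingers, y is the line along which they close (so a half turn about z gives the same grasp; the last joint's range is limited). The gripper opens to 85 mm and grips with 20 to 120 N. Pads are 22 mm wide; open, the fingers measure 114 mm over their backs; the gripper's body (76 mm by 85 mm) begins 54 mm behind the grasp point. The pads swing forward as they close: fully open they stand 13 mm farther back than shut.
Start: joints at [-58.207, 20.546, 0.682, 0, -70.136, -16.507], TCP at [0.178, -0.651, 0.245] pointing down, gripper open.
Joint ranges: [-176.03, 176.03], [-82.01, 121.73], [-58.28, 71.71], [-173.87, 95.51], [-174.79, -0.11], [-173.66, 173.66]. Speed limits (degrees/s): [136.94, 136.94, 172.46, 180, 180, 180].

INTERFACE

Orientations are given as [roll, pitch, yaw] about the fixed x, y, z axes, in that order (R = Rz(yaw) Ry(pitch) Rx(roll)).
In Python, from plant import arm gives the robot as it stands.
- The arm moves only by the shell command python3 -m handwheel 'ROWS' [FORCE]. ROWS is JSON, a list of rows, each a list of 7 numbers: the shift along the world's x, y, z in units of 200 mm (1.0 is 200 mm), then the turn, a rotation vector about the world's x, y, z in units of 45 degrees (1.0 is 45 degrees), then the opening, from -1 (shut) to 1 (fully open). In form: [[dx, dy, dz, wx, wy, wz, jaw], ...]. A call has exactly 5 rows; each row is the pose to reach, as a shift and turn from the pose commanded when the call began; what a row does not reach only later rows make up. A row lasts 1/8 s, in which the tool goes at most 62.5 mm and 10.7 degrees, less where a joint would pass 70% of its speed; a pose out of reach is approached as far as the arm can. A call with a number of a shift or a turn outside -1 to 1 is refused whole. A call with a gripper value outside its range is refused whole. The fingers move at their own pace and stop on an object; FORCE is the grip in N (left out, the last holds). Time passes only in rows, so rows that repeat a pose let the fingers close, or fill a call up. It gives the time, the measured TCP pose, the force, the opening and the grip force at its end, in the units of the state.
- arm.read_state(): the state, without advancing time (a new reading comes with each control period).
- arm.get_image(name): name is "side" or "top"; returns (picture, depth): 420x560x3 uint8, red, green, blue; 420x560 float32, m along the optical axis (not along the pixel's ray), 0 where there is no reading.
- arm.camera_model(name): a dict with "fx", "fy", "cx", "cy" (pixels), "camera_from_world" (4x4, takes a point from world to camera coordinates). Camera axes: x right, y down, z forward; pixel columns grow to the right and rows downward; lengths in m; the calibration is good to about 2 mm. A picture is of the moment at which its call begins. camera_model takes no time and is no camera call.
- arm.finish_job(): hands the job in; it is judged then, once.
Trained networks look in the newest picture that a camera, given by its name, has taken for a name from the list of things; names that differ only in an ending like _2 or _b are one class to them, and where a whole thing is asked for, a point or a joint stands for the part that bears it (a point fixed in the world has none). Each returns a list of dicts, best first, with "confidence" (0 to 1); they miss things now and then, are a little off and sometimes report something else, mostly with a low value. They report only what shows in the picture. A call takes as long as a camera call. They do not tell look-alikes from the thing itself.
- arm.spot_in(camera, label): "extent" ([centre column, centre row, width, height] as shares, 0 to 1, of the picture: columns of its width, rows of its height, round what is visible of it).
- arm.regions_of(camera, label): "mask" (420x560 bool, what is visible of it) and "extent" ([centre column, centre row, width, height] as shares, 0 to 1, of the picture: columns of its width, rows of its height, round what is visible of it).
The state is a dict: "time_s": time; "joint_positions": joint angles; "qd": joint speeds; "joint_torque": joint torques, N m; "position": TCP position; "tool_rot": TCP orientation; "wrist_force": force on the tool from outside, world axes, zero at the start; "moment": the same for the moment, N m; "finger_gap": finger opening in m; "gripper_force": force on a finger pad.
Only numpy, scipy, OpenCV 4.12 (cv2) and the standard library are available. Lean on these libraries where they do the work, as an engineer would, in place of code of your own. Each camera call takes 0.05 s, during which the arm holds its last target. There are 200 camera calls.

TASK

Get the cheese grater box ready for coarse grating: lift its wooden lid off and lay it flat, right way up, on the worktop beside the box, then slide the coarse plate (green frame, large holes) into the guide grooves on top of the box until it is fully home and the little red spring catch at the mouth has snapped up behind it. Ease it in without forcing it, and leave the fine plate (black frame) and the other kitchen things where they are.

Things in the scene. Friction and masses are not known exactly. Their poses are not given: they have to be found in the camera images.
- grater_box: White plastic box with steel-lipped grooves on top, held fast to the worktop by suction feet: 188 (x) x 75 (y) x 64 mm high, grey loop handle past its back end (to x = +132). Origin: centre of the underside, on the worktop, z up. +x is the way a plate slides in, mouth at the -x end. Front wall at x = -96 to -92 is 50 high, with a finger notch at y = -15 to +15 down to z = 32.
- mouth (a point): Middle of the slot mouth, at x = -75, y = 0, z = 55 mm of the box; axes as the box. Grooves from here to the end stop at x = +81: floor (ledges) z = 50, under side of the steel lips z = 60 (their top 64), inner width 63 mm (y = +-31.5), lips reach in to y = +-25.5. Ahead of it, from x = -96 to -75, only the bare ledges: an open sill at z = 50.
- seat (a point): Point where the plate's origin lies when the plate is fully home: x = 0, y = 0, z = 50 mm in the box's frame (the plate can lie up to 1 mm farther, against the stop). Axes as the box.
- catch (a joint): Spring catch at the mouth, a red tongue at y = +16.5 to +24.5 mm of the box. 0 = up (top 4 mm above the ledges), grows in m to 0.007 as it is pressed down. Its ramp rises from x = -95 to -83 mm, so a plate sliding in presses it down (2 to 4 N); it springs up behind the plate's rear end once that has passed x = -81.
- catch_top (a point): Top of the red spring catch, at x = -82.5, y = +20.5, z = 54 mm in the box's frame when up.
- lid: Loose wooden lid: board 172 (x) x 76 (y) x 8 mm; a cleat 134 x 46 x 8 mm under it drops between the steel lips (2 mm play) and bars the grooves. Origin: centre of the cleat's underside, z up; the board is at z = 8 to 16 mm. Starts on the box, origin 56 mm above the worktop; laid on the worktop its origin is at z = 0. About 160 g.
- lid_knob (a point): Middle of the lid's round steel knob: diameter 26, from z = 22 to z = 40 mm above the lid's origin (this point at z = 31).
- coarse_plate: Coarse grater plate, flat on the worktop in front of the hob: green plastic frame 160 (x) x 60 (y) x 8 mm thick round a steel sheet with large holes; corners cut 6 mm; both ends alike, either may go in first. Origin: centre of the underside, z up. About 130 g. Fingers holding its long edges cannot pass into the grooves.
- fine_plate: Fine grater plate, same shape, black frame, small holes. Lies on the worktop too. Not to be moved. Origin: centre of the underside.
- spice_jar: Spice jar with dark cap, 41 diameter x 105 mm, standing; origin at the centre of its underside. Bystander.
- mill: Small glass shaker with grey top, 44 diameter x 90 mm, standing; origin at the centre of its underside. Bystander.
- glass: Drinking glass, 81 diameter x 92 mm, standing; origin at the centre of its underside. Bystander.
There are look-alikes about, which are no part of the job. Leave any turquoise look-alike of the coarse_plate alone.

How it is judged (in metres and radians):
On the way, in this order (a step that is already met when the one before it is completed fails the run):
1. the lid is off the box and lies flat on the worktop, let go (height (world z) of lid below 0.009 m and angle between lid's own z axis and vertical below 0.08 rad and linear speed of lid below 0.03 m/s and contact force between the fingers and lid below 0.1 N), for 0.2 s.
2. the coarse plate has entered the grooves by at least 40 mm (x of coarse_plate in the frame of seat between -0.115 and 0.004 m and z of coarse_plate in the frame of seat between -0.003 and 0.004 m and y of coarse_plate in the frame of seat between -0.004 and 0.004 m and angle between the x axis of coarse_plate and the x axis of grater_box, either way round below 0.06 rad and angle between the z axis of coarse_plate and the z axis of grater_box, either way round below 0.06 rad), for 0.1 s.
At the end, for the whole second after the job is handed in: Coarse plate in the grooves, less than 2 mm short of the seat point, within 4 mm across and in height, in line with the box within 0.06 rad, at rest; catch up (under 1.5 mm down); lid right way up, flat (within 0.08 rad), at rest on the worktop or the hob glass, let go (all of step 1 and x of coarse_plate in the frame of seat between -0.002 and 0.004 m and z of coarse_plate in the frame of seat between -0.003 and 0.004 m and y of coarse_plate in the frame of seat between -0.004 and 0.004 m and angle between the x axis of coarse_plate and the x axis of grater_box, either way round below 0.06 rad and angle between the z axis of coarse_plate and the z axis of grater_box, either way round below 0.06 rad and value of joint catch below 0.0015 m and linear speed of coarse_plate below 0.02 m/s); the robot touches nothing.
It fails at once if the plate is forced against the box with more than 60 N (contact force between coarse_plate and grater_box above 60 N).
It fails at once if the fine plate is moved by more than 30 mm (distance of fine_plate from where it was at the start of the episode above 0.03 m).
It fails at once if the spice jar, the shaker or the glass is moved by more than 30 mm or tipped (distance of any of spice_jar, mill, glass from where it was at the start of the episode above 0.03 m or angle between any of spice_jar, mill, glass's own z axis and vertical above 0.4 rad).
It also fails if it takes over 70 s, if anything falls off the work surface, if the arm or the gripper's body presses on something with over 40 N, if the wrist force passes 120 N, or if a joint passes its speed limit or range.

## Working session

There is one attempt and no reset: what is moved stays moved. The work goes in short steps, Python scripts to look and compute and a shell command to move; the robot and the scene stay as the last step left them, time stands still between calls to the robot, and variables do not carry over. Pictures are saved under pics/ and viewed, at most 13 in all, crops included, and the job is handed in when it is done.

```bash
mkdir -p pics; ls; python3 - <<'E'
from plant import arm
import cv2
for c in ("top","side"):
    p,d=arm.get_image(c); cv2.imwrite(f"pics/{c}0.png",p[:,:,::-1])
    import numpy as np; np.savez(f"pics/{c}0.npz",p=p,d=d)
    print(c,arm.camera_model(c))
    for n in ("grater_box","lid","lid_knob","coarse_plate","fine_plate","spice_jar","mill","glass"):
        print(n,[(round(r["confidence"],2),[round(v*s) for v,s in zip(r["extent"],(560,420,560,420))]) for r in arm.spot_in(c,n)][:3])
print(arm.read_state())
E
```

```text
pics
top {'fx': 387.5404877372388, 'fy': 387.5404877372388, 'cx': 287.28619185864034, 'cy': 210.40855227589336, 'camera_from_world': array([[-0.11929822, -0.99282952,  0.00758095,  0.08876216],
       [-0.93451774,  0.10970613, -0.338587  ,  0.60863252],
       [ 0.33532749, -0.04747736, -0.94090455,  1.46703403],
       [ 0.        ,  0.        ,  0.        ,  1.        ]])}
grater_box [(0.73, [369, 232, 56, 22])]
lid [(0.92, [369, 230, 48, 22])]
lid_knob [(0.74, [371, 229, 48, 22])]
coarse_plate [(0.85, [148, 251, 26, 41]), (0.67, [369, 232, 48, 28]), (0.65, [229, 260, 40, 17])]
fine_plate [(0.68, [292, 255, 34, 14]), (0.21, [371, 232, 57, 24])]
spice_jar [(0.65, [386, 195, 18, 17])]
mill [(0.67, [431, 231, 14, 10])]
glass [(0.77, [325, 177, 22, 20]), (0.22, [373, 234, 57, 27])]
side {'fx': 443.22587864897696, 'fy': 443.22587864897696, 'cx': 278.09367006378676, 'cy': 204.23345955197917, 'camera_from_world': array([[ 0.88304345, -0.4692803 , -0.00320554, -0.53401265],
       [-0.35269452, -0.65912734, -0.66419706,  0.29807258],
       [ 0.30958173,  0.58764544, -0.74755066,  1.60087
[... 393 characters left out ...]
])]
{'time_s': 0.9, 'joint_positions': array([-5.82062276e+01,  2.05447914e+01,  6.81394190e-01, -1.10098544e-03,
       -7.01361827e+01, -1.65075727e+01]), 'qd': array([-0.00569601,  0.04765686, -0.07400543, -0.00098766, -0.04117035,
        0.04793811]), 'joint_torque': array([-1.17811114e-04, -5.82959819e+01,  2.93662691e+01,  6.94197044e+00,
       -5.68201140e-04,  3.20291736e-05]), 'position': array([ 0.17794209, -0.65108976,  0.2453122 ]), 'tool_rot': array([-1.79999891e+02,  1.11218187e-03, -1.64714174e+02]), 'wrist_force': array([-0.23082458, -0.13226871,  0.27042436]), 'moment': array([-0.01318741, -0.01589133,  0.04058044]), 'gripper_force': 0.0, 'finger_gap': 0.08530894142663707}
```

```bash
python3 - <<'E'
import cv2
a=cv2.imread("pics/top0.png")[150:300,110:470]; cv2.imwrite("pics/t1.png",cv2.resize(a,(800,333),interpolation=cv2.INTER_CUBIC))
a=cv2.imread("pics/side0.png"); cv2.imwrite("pics/s1.png",cv2.resize(a,(800,600),interpolation=cv2.INTER_CUBIC))
E
```

```text
(no output)
```

View pics/t1.png

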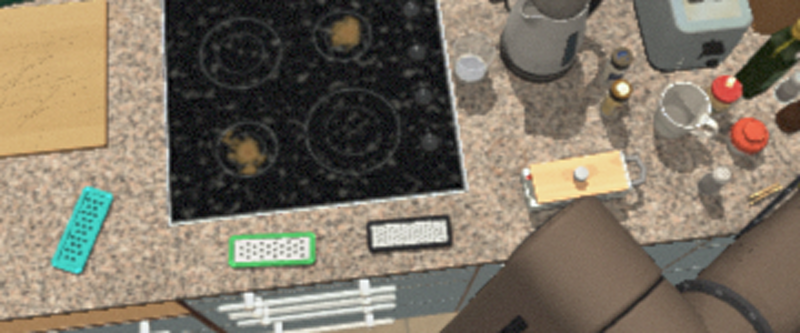

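View pics/s1.png

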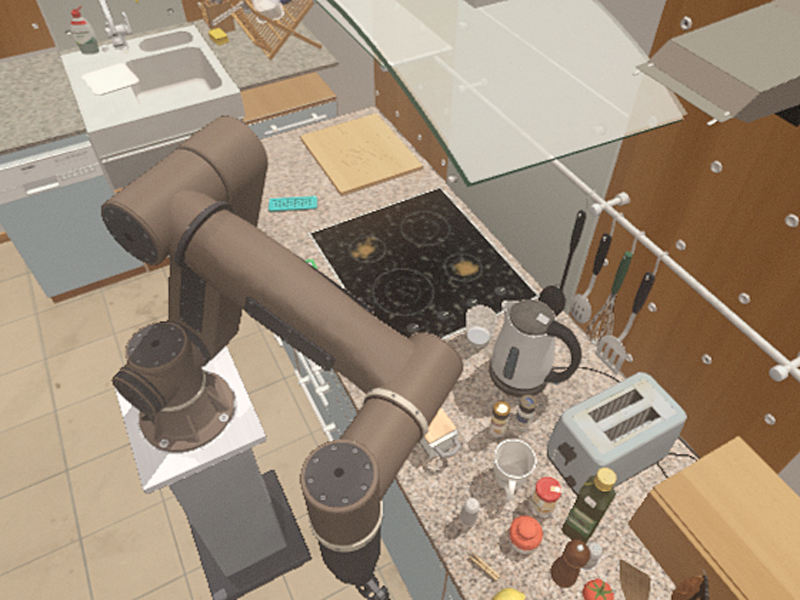

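```bash
cat > h.py <<'E'
import numpy as np, cv2
from plant import arm
def ray(c,u,v,z):
    """world point where pixel ray meets height z"""
    m=arm.camera_model(c); T=np.linalg.inv(m["camera_from_world"])
    d=T[:3,:3]@np.array([(u-m["cx"])/m["fx"],(v-m["cy"])/m["fy"],1]); o=T[:3,3]
    return o+d*(z-o[2])/d[2]
def cloud(c,d):
    m=arm.camera_model(c); T=np.linalg.inv(m["camera_from_world"])
    v,u=np.mgrid[:420,:560]
    P=np.stack([(u-m["cx"])/m["fx"]*d,(v-m["cy"])/m["fy"]*d,d,np.ones_like(d)],-1)@T.T
    return P[...,:3]
def rect(c,mask,z):
    ys,xs=np.nonzero(mask); w=np.array([ray(c,u,v,z)[:2] for u,v in zip(xs,ys)],np.float32)*1000
    r=cv2.minAreaRect(w); b=cv2.boxPoints(r); e=max((b[1]-b[0],b[2]-b[1]),key=np.linalg.norm)
    return np.round(r[0],1),np.round(r[1],1),round(float(np.degrees(np.arctan2(e[1],e[0]))),1),len(xs)
E
python3 - <<'E'
from h import *
f=np.load("pics/top0.npz");p,d=f["p"].astype(int),f["d"];P=cloud("top",d)
s=360/800
def C(x,y):return x*s+110,y*s+150
r,g,b=p[...,0],p[...,1],p[...,2]
big=lambda m:(lambda n,l,st,_:l==1+np.argmax(st[1:,4]))(*cv2.connectedComponentsWithStats(m.astype(np.uint8)))
vv,uu=np.mgrid[:420,:560]
win=lambda x0,y0,x1,y1:(uu>=C(x0,0)[0])&(uu<=C(x1,0)[0])&(vv>=C(0,y0)[1])&(vv<=C(0,y1)[1])
gm=win(210,220,335,280)&(g>r+40)&(g>b+40)
print("green",rect("top",gm,.008))
bm=win(350,205,470,260)&(r+g+b<200)
print("fine",rect("top",big(bm),.008))
lm=win(510,140,640,215)&(r>b+55); print("lid",rect("top",big(lm),.072))
rm=win(515,165,540,190)&(r>g+70); print("red",[ray("top",u,v,.054).round(3) for v,u in np.argwhere(rm)])
kb=C(580,175); print("knob",ray("top",*kb,.096))
for n,(x,y) in dict(hobBR=(465,188),hobL=(172,222),hobTRside=(450,100),edge1=(470,255),edge2=(690,232),glass=(471,80),kettle=(540,72),jar1=(615,112),jar2=(620,70),mill=(716,188),cup=(685,130),boxleft=(527,205),handle=(642,165)).items():
    u,v=C(x,y); print(n,ray("top",u,v,0)[:2].round(3),P[int(v),int(u)].round(3))
k=(P[...,2]>.045)&(P[...,2]<.12)&win(510,130,650,215); q=P[k]; print(len(q)); 
k2=big(k&(P[...,2]>.066)&(P[...,2]<.08)&lm);print("lid depth",np.median(P[k2],0), cv2.minAreaRect((P[k2][:,:2]*1000).astype(np.float32)))
E
```

```text
green (array([451.9, 264.8]), array([157.2,  61.4]), 85.8, 230)
fine (array([450.9,   8.3]), array([154. ,  60.4]), 87.7, 114)
lid (array([ 511.2, -306.8]), array([ 86. , 178.5]), -87.4, 730)
red [array([ 0.523, -0.222,  0.054]), array([ 0.523, -0.226,  0.054]), array([ 0.519, -0.221,  0.054]), array([ 0.519, -0.225,  0.054])]
knob [ 0.50120051 -0.30938506  0.096     ]
hobBR [ 0.528 -0.111] [ 0.53  -0.11   0.001]
hobL [0.527 0.447] [0.53  0.448 0.005]
hobTRside [ 0.711 -0.108] [ 0.712 -0.106 -0.001]
edge1 [ 0.398 -0.101] [ 0.402 -0.1   -0.003]
edge2 [ 0.393 -0.52 ] [ 0.396 -0.521 -0.007]
glass [ 0.749 -0.156] [ 0.737 -0.147  0.03 ]
kettle [ 0.75  -0.297] [ 0.733 -0.286  0.046]
jar1 [ 0.648 -0.429] [ 0.636 -0.414  0.039]
jar2 [ 0.736 -0.458] [ 0.703 -0.428  0.087]
mill [ 0.472 -0.59 ] [ 0.461 -0.567  0.053]
cup [ 0.595 -0.558] [ 0.573 -0.528  0.074]
boxleft [ 0.481 -0.223] [ 0.479 -0.22   0.013]
handle [ 0.534 -0.459] [ 0.519 -0.435  0.058]
895
lid depth [ 0.50624192 -0.30672889  0.07018527] ((507.186279296875, -312.34197998046875), (76.29685974121094, 171.0707244873047), 2.6649093627929688)
```

```bash
python3 -m handwheel '[[0.2,0.2,0,0,0,0,1],[0.4,0.4,0,0,0,0,1],[0.6,0.6,0,0,0,0,1],[0.8,0.85,0,0,0,0,1],[0.8,0.85,0,0,0,0,1]]' 40
python3 -m handwheel '[[0.2,0.2,-0.1,0,0,0,1],[0.4,0.4,-0.2,0,0,0,1],[0.6,0.6,-0.3,0,0,0,1],[0.8,0.85,-0.4,0,0,0,1],[0.83,0.85,-0.43,0,0,0,1]]'
python3 - <<'E'
from h import *
p,d=arm.get_image("top");np.savez("pics/top1.npz",p=p,d=d);cv2.imwrite("pics/a.png",cv2.resize(p[140:300,250:470,::-1],(800,582)))
p,d=arm.get_image("side");np.savez("pics/side1.npz",p=p,d=d);cv2.imwrite("pics/b.png",cv2.resize(p[250:370,240:400,::-1],(800,600)))
E
```

```text
time_s: 1.52
position: [0.3404, -0.4784, 0.2459]
tool_rot: [-180.0, 0.1, -164.4]
wrist_force: [0.4, -0.7, 0.9]
finger_gap: 0.0853
gripper_force: 0.0
time_s: 2.15
position: [0.5053, -0.309, 0.1581]
tool_rot: [180.0, -0.1, -164.5]
wrist_force: [-0.7, -0.3, 0.2]
finger_gap: 0.0854
gripper_force: 0.0
```

View pics/b.png

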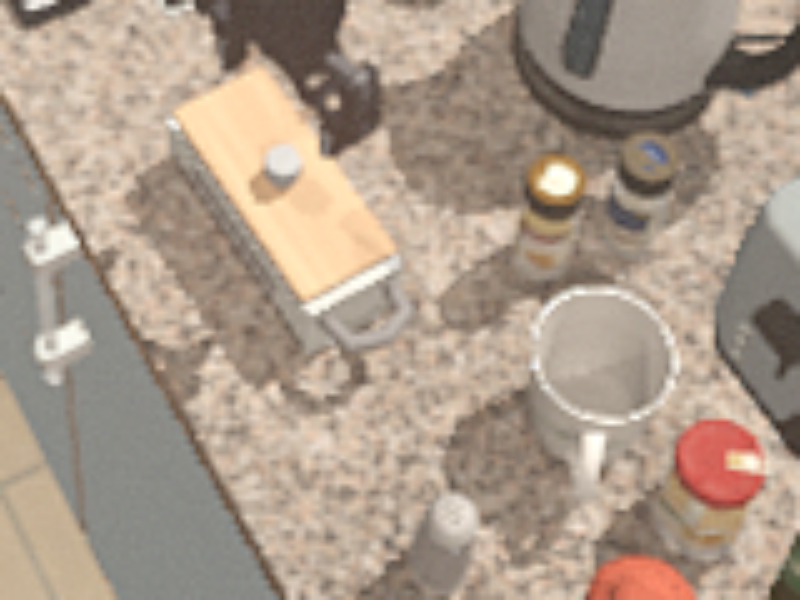

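```bash
python3 - <<'E'
from h import *
print(ray("side",240+282/5,250+157/5,.096), ray("side",240+282/5,250+163/5,.087))
f=np.load("pics/side1.npz");p,d=f["p"].astype(int),f["d"];P=cloud("side",d)
m=np.zeros((420,560),bool);m[262:314,272:323]=1
k=m&(P[...,2]>.078)&(P[...,2]<.1)&(abs(P[...,0]-.505)<.025)&(abs(P[...,1]+.31)<.025);print("knob",k.sum(),P[k].mean(0),P[k].min(0),P[k].max(0))
k=m&(p[...,0]>p[...,2]+55)&(P[...,2]>.06)&(P[...,2]<.078);print("lid",rect("side",k,.072),np.median(P[k],0))
E
```

```text
[ 0.5087226  -0.31355815  0.096     ] [ 0.50935342 -0.31295042  0.087     ]
knob 60 [ 0.50656022 -0.3165486   0.09199086] [ 0.48901684 -0.33247347  0.07836292] [ 0.52099202 -0.28742908  0.09992623]
lid (array([ 507.5, -315.5]), array([ 77.6, 169.6]), -87.4, 900) [ 0.50506291 -0.32468361  0.0716368 ]
```

```bash
python3 -m handwheel '[[0.01,-0.015,-0.12,0,0,0,1],[0.01,-0.015,-0.24,0,0,0,1],[0.01,-0.015,-0.34,0,0,0,1],[0.01,-0.015,-0.34,0,0,0,1],[0.01,-0.015,-0.34,0,0,0,-1]]' 40
python3 -m handwheel '[[0,0,0,0,0,0,-1],[0,0,0,0,0,0,-1],[0,0,0,0,0,0,-1],[0,0,0,0,0,0,-1],[0,0,0.05,0,0,0,-1]]' 40
```

```text
time_s: 2.88
position: [0.506, -0.3152, 0.0925]
tool_rot: [-179.9, 0.1, -164.8]
wrist_force: [-0.1, 0.0, 0.3]
finger_gap: 0.0694
gripper_force: 0.0
time_s: 3.5
position: [0.5053, -0.3138, 0.1009]
tool_rot: [179.9, -0.1, -164.7]
wrist_force: [0.3, 0.5, -1.8]
finger_gap: 0.0242
gripper_force: 39.4
```

```bash
python3 -m handwheel '[[0,0,0.2,0,0,0,-1],[0,0,0.35,0,0,0,-1],[0.2,0.1,0.35,0,0,0,-1],[0.4,0.2,0.35,0,0,0,-1],[0.53,0.2,0.35,0,0,0,-1]]' 40
python3 -m handwheel '[[0,0,-0.12,0,0,0,-1],[0,0,-0.25,0,0,0,-1],[0,0,-0.4,0,0,0,-1],[0,0,-0.5,0,0,0,-1],[0,0,-0.54,0,0,0,-1]]' 40
python3 - <<'E'
from h import *
p,d=arm.get_image("side");np.savez("pics/side2.npz",p=p,d=d);cv2.imwrite("pics/c.png",cv2.resize(p[220:340,240:400,::-1],(800,600)))
E
```

```text
time_s: 4.12
position: [0.6135, -0.2726, 0.1718]
tool_rot: [180.0, 0.0, -164.6]
wrist_force: [-0.3, -0.7, -0.6]
finger_gap: 0.0246
gripper_force: 39.6
time_s: 4.75
position: [0.6112, -0.2738, 0.0621]
tool_rot: [179.9, -0.1, -164.7]
wrist_force: [0.2, -0.4, -0.8]
finger_gap: 0.0245
gripper_force: 39.5
```

View pics/c.png

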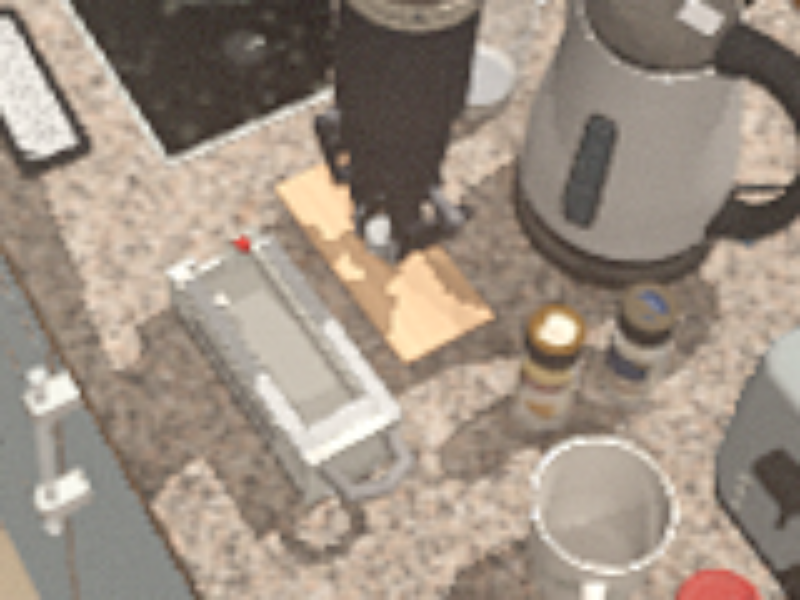

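```bash
python3 -m handwheel '[[0,0,-0.06,0,0,0,-1],[0,0,-0.1,0,0,0,-1],[0,0,-0.12,0,0,0,-1],[0,0,-0.13,0,0,0,-1],[0,0,-0.13,0,0,0,-1]]' 40
python3 - <<'E'
from h import *
f=np.load("pics/side2.npz");p,d=f["p"].astype(int),f["d"];P=cloud("side",d)
m=np.zeros((420,560),bool);m[265:315,272:324]=1
k=m&(P[...,2]>.058)&(P[...,2]<.07)&(P[...,0]<.56);print("box top",cv2.minAreaRect((P[k][:,:2]*1000).astype(np.float32)),rect("side",k,.064))
rm=m&(p[...,0]>p[...,1]+70); print("red",np.mean([ray("side",u,v,.053) for v,u in np.argwhere(rm)],0),rm.sum(), P[rm].mean(0))
for (x,y) in((400,412),(315,462),(265,235),(170,290)): print(ray("side",240+x/5,220+y/5,.064 if y>400 else .05).round(4))
E
```

```text
time_s: 5.42
position: [0.612, -0.2741, 0.0374]
tool_rot: [-180.0, 0.0, -164.7]
wrist_force: [-0.2, -0.4, -2.0]
finger_gap: 0.0243
gripper_force: 39.5
box top ((509.0665588378906, -340.8661193847656), (76.78802490234375, 197.4324951171875), 1.895163655281067) (array([ 508.2, -342.2]), array([ 78. , 199.6]), -87.6, 436)
red [ 0.52398971 -0.22925083  0.053     ] 6 [ 0.52431132 -0.22869039  0.05202491]
[ 0.5488 -0.4049  0.064 ]
[ 0.4801 -0.41    0.064 ]
[ 0.5427 -0.2314  0.05  ]
[ 0.461 -0.24   0.05 ]
```

```bash
python3 -m handwheel '[[0,0,-0.005,0,0,0,-1],[0,0,-0.01,0,0,0,-1],[0,0,-0.01,0,0,0,0],[0,0,-0.01,0,0,0,0.2],[0,0,-0.01,0,0,0,0.3]]' 40
python3 -m handwheel '[[0,0,0.1,0,0,0,0.5],[0,0,0.3,0,0,0,1],[0,0,0.6,0,0,0,1],[-0.1,0.3,0.6,0,0,0.2,1],[-0.2,0.6,0.6,0,0,0.4,1]]'
python3 -m handwheel '[[-0.1,0.3,0,0,0,0.2,1],[-0.2,0.6,0,0,0,0.4,1],[-0.3,0.9,0,0,0,0.6,1],[-0.4,1,0,0,0,0.8,1],[-0.4,1,0,0,0,0.8,1]]'
python3 - <<'E'
from h import *
p,d=arm.get_image("top");np.savez("pics/top3.npz",p=p,d=d);cv2.imwrite("pics/d.png",cv2.resize(p[150:290,180:400,::-1],(800,509),interpolation=cv2.INTER_CUBIC))
E
```

```text
time_s: 6.05
position: [0.612, -0.2741, 0.0353]
tool_rot: [-180.0, 0.0, -164.7]
wrist_force: [-0.5, -0.7, 0.7]
finger_gap: 0.0557
gripper_force: 0.0
time_s: 6.68
position: [0.5722, -0.1547, 0.1559]
tool_rot: [-180.0, 0.1, -146.5]
wrist_force: [0.5, 1.5, -0.1]
finger_gap: 0.0853
gripper_force: 0.0
time_s: 7.3
position: [0.4914, 0.046, 0.1557]
tool_rot: [-180.0, 0.0, -110.5]
wrist_force: [1.0, 0.5, -0.4]
finger_gap: 0.0855
gripper_force: 0.0
```

View pics/d.png

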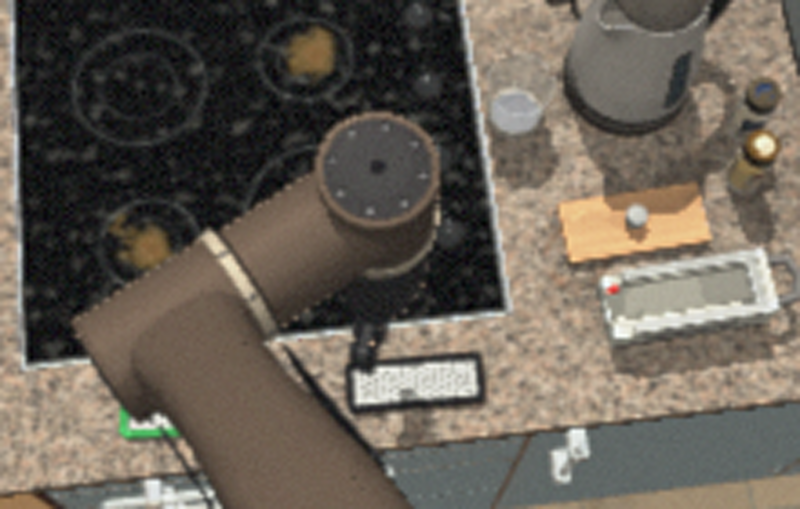

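```bash
python3 - <<'E'
from h import *
f=np.load("pics/top3.npz");p,d=f["p"].astype(int),f["d"];P=cloud("top",d)
m=np.zeros((420,560),bool);m[215:248,340:402]=1
k=m&(P[...,2]>.054)&(P[...,2]<.075);Q=P[k]
print(k.sum());print("box",cv2.minAreaRect((Q[:,:2]*1000).astype(np.float32)))
k2=k&(P[...,1]>-.4);print("noh",cv2.minAreaRect((P[k2][:,:2]*1000).astype(np.float32)),rect("top",k2,.064))
rm=m&(p[...,0]>p[...,1]+60); print("red",np.mean([ray("top",u,v,.053) for v,u in np.argwhere(rm)],0),rm.sum())
# bands across: extents of white lips in strips along y
for y0 in np.arange(-.39,-.24,.015):
    s=Q[abs(Q[:,1]-y0)<.0075]; print(round(y0,3),(np.percentile(s[:,0],[2,98])*1000).round(1),round(s[:,0].mean()*1000,1))
f=np.load("pics/top0.npz");p,d=f["p"].astype(int),f["d"];P=cloud("top",d)
r,g,b=[p[...,i] for i in range(3)]
m=np.zeros((420,560),bool);m[245:280,205:260]=1
gm=m&(g>r+25)&(g>b+25);print("green",rect("top",gm,.008),cv2.minAreaRect((P[gm][:,:2]*1000).astype(np.float32)))
E
```

```text
357
box ((508.02960205078125, -330.9622802734375), (78.6117172241211, 225.666015625), 1.8803300857543945)
noh ((507.3182678222656, -309.2947692871094), (78.6117172241211, 182.30764770507812), 1.8803300857543945) (array([ 505.7, -308.5]), array([ 76.4, 184.4]), -87.8, 293)
red [ 0.52264016 -0.22648826  0.053     ] 8
-0.39 [473.4 545.2] 508.4
-0.375 [472.4 547.8] 509.8
-0.36 [471.7 545.8] 507.4
-0.345 [472.3 546.2] 507.2
-0.33 [469.2 544.1] 507.9
-0.315 [470.5 543.2] 505.7
-0.3 [468.7 542.7] 502.4
-0.285 [468.2 542.8] 501.7
-0.27 [467.3 542.3] 506.5
-0.255 [467.5 539.5] 503.7
-0.24 [467.4 540.8] 514.1
green (array([452.2, 266.4]), array([160.4,  62.9]), 85.7, 260) ((453.51904296875, 266.9803771972656), (162.6499481201172, 66.90132141113281), 86.7690658569336)
```

```bash
python3 -m handwheel '[[-0.05,0.25,0,0,0,0.2,1],[-0.1,0.5,0,0,0,0.37,1],[-0.12,0.75,-0.1,0,0,0.37,1],[-0.15,1,-0.2,0,0,0.37,1],[-0.15,1,-0.2,0,0,0.37,1]]'
python3 -m handwheel '[[0,0.2,-0.1,0,0,0,1],[0,0.4,-0.2,0,0,0,1],[-0.02,0.42,-0.25,0,0,0,1],[-0.02,0.42,-0.25,0,0,0,1],[-0.02,0.42,-0.25,0,0,0,1]]'
python3 - <<'E'
from h import *
print(arm.tip_extent)
p,d=arm.get_image("side");np.savez("pics/side4.npz",p=p,d=d);cv2.imwrite("pics/e.png",cv2.resize(p[130:250,160:320,::-1],(800,600)))
p,d=arm.get_image("top");np.savez("pics/top4.npz",p=p,d=d);cv2.imwrite("pics/f.png",cv2.resize(p[200:320,130:290,::-1],(800,600)))
E
```

```text
time_s: 7.98
position: [0.4625, 0.2462, 0.1137]
tool_rot: [179.9, -0.1, -94.0]
wrist_force: [-0.1, -0.3, 0.5]
finger_gap: 0.0855
gripper_force: 0.0
time_s: 8.6
position: [0.459, 0.3275, 0.0659]
tool_rot: [-180.0, 0.0, -94.1]
wrist_force: [0.4, 0.7, 0.2]
finger_gap: 0.0851
gripper_force: 0.0
0.014
```

View pics/f.png

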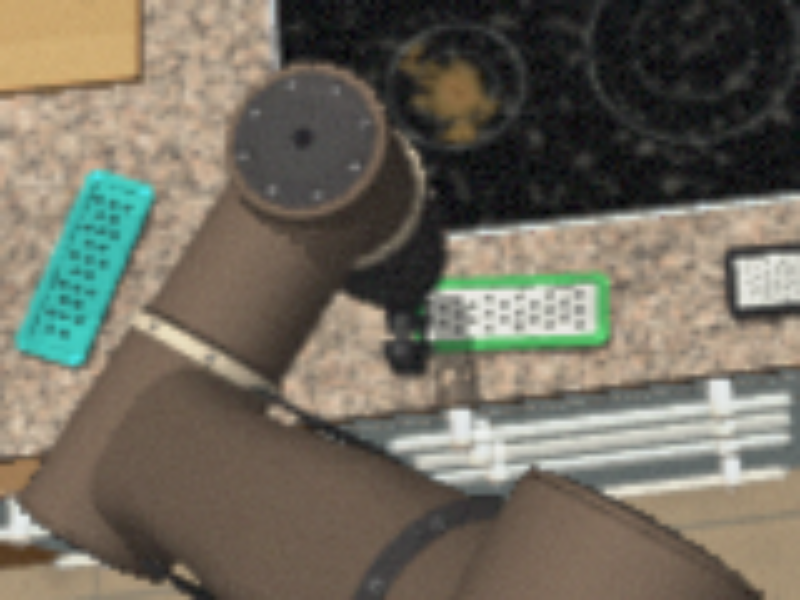

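```bash
python3 -m handwheel '[[-0.01,0.02,-0.1,0,0,0,0.68],[-0.01,0.02,-0.2,0,0,0,0.68],[-0.01,0.02,-0.24,0,0,0,0.68],[-0.01,0.02,-0.25,0,0,0,0.68],[-0.01,0.02,-0.25,0,0,0,0.68]]'
python3 - <<'E'
from h import *
p,d=arm.get_image("side");np.savez("pics/side5.npz",p=p,d=d);cv2.imwrite("pics/g.png",cv2.resize(p[150:240,180:300,::-1],(800,600)))
E
```

```text
time_s: 9.32
position: [0.4568, 0.3327, 0.0159]
tool_rot: [-180.0, 0.0, -94.1]
wrist_force: [0.2, 0.7, -1.0]
finger_gap: 0.0717
gripper_force: 0.0
```

View pics/g.png

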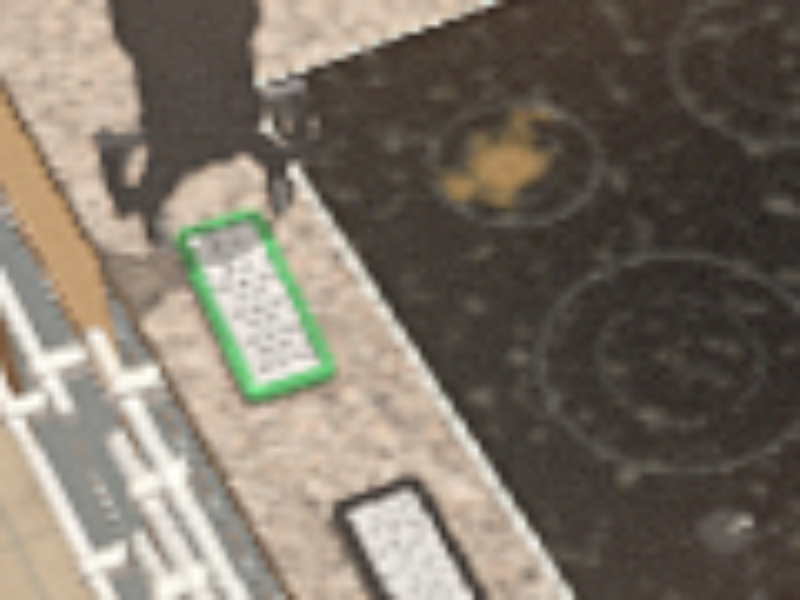

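```bash
python3 - <<'E'
from h import *
f=np.load("pics/side5.npz");p,d=f["p"].astype(int),f["d"]
r,g,b=[p[...,i] for i in range(3)];m=np.zeros((420,560),bool);m[175:215,200:240]=1
print(rect("side",m&(g>r+25)&(g>b+25),.008))
for x,y in((160,242),(283,215)):
  u,v=180+x*.15,150+y*.15; print([ray("side",u,v,z)[:2].round(3) for z in(0,.005,.01)])
P=cloud("side",d); print(P[180:188,202:207].round(3)[...,1:].reshape(-1,2)[::3])
E
```

```text
(array([451.9, 263.6]), array([162.2,  60.7]), 85.2, 153)
[array([0.422, 0.345]), array([0.421, 0.34 ]), array([0.42 , 0.336])]
[array([0.503, 0.33 ]), array([0.501, 0.325]), array([0.5 , 0.32])]
[[ 0.325  0.061]
 [ 0.319  0.061]
 [ 0.322  0.056]
 [ 0.369  0.002]
 [ 0.323  0.047]
 [ 0.325  0.044]
 [ 0.321  0.042]
 [ 0.333  0.028]
 [ 0.352  0.003]
 [ 0.321  0.033]
 [ 0.348  0.003]
 [ 0.324  0.022]
 [ 0.326  0.018]
 [ 0.34  -0.003]]
```

```bash
python3 -m handwheel '[[0,-0.015,-0.01,0,0,0,0.68],[0,-0.015,-0.02,0,0,0,0.68],[0,-0.015,-0.03,0,0,0,0.68],[0,-0.015,-0.03,0,0,0,0.5],[0,-0.015,-0.03,0,0,0,0.3]]' 50
python3 -m handwheel '[[0,0,0,0,0,0,0.2],[0,0,0,0,0,0,0.2],[0,0,0,0,0,0,0.2],[0,0,0,0,0,0,0.2],[0,0,0,0,0,0,0.2]]' 50
```

```text
time_s: 10.0
position: [0.4565, 0.3296, 0.0096]
tool_rot: [-180.0, 0.0, -94.1]
wrist_force: [-0.1, -0.9, 3.7]
finger_gap: 0.0585
gripper_force: 54.0
time_s: 10.62
position: [0.4565, 0.3296, 0.0096]
tool_rot: [-180.0, 0.0, -94.1]
wrist_force: [-1.4, -0.4, 6.1]
finger_gap: 0.0583
gripper_force: 54.1
```

```bash
python3 -m handwheel '[[0,0,0,0,0,0,0.6],[0,0,0.005,0,0,0,0.6],[0,0,0.01,0,0,0,0.6],[0,0,0.01,0,0,0,0.2],[0,0,0.01,0,0,0,0.2]]' 50
python3 -m handwheel '[[0,0,0,0,0,0,0.2],[0,0,0,0,0,0,0.2],[0,0,0,0,0,0,0.2],[0,0,0,0,0,0,0.2],[0,0,0,0,0,0,0.2]]' 60
```

```text
time_s: 11.25
position: [0.4566, 0.3296, 0.0119]
tool_rot: [-180.0, 0.0, -94.1]
wrist_force: [-0.8, -0.7, 5.6]
finger_gap: 0.0586
gripper_force: 52.9
time_s: 11.88
position: [0.4566, 0.3296, 0.012]
tool_rot: [-180.0, 0.0, -94.1]
wrist_force: [-1.4, -1.0, 7.0]
finger_gap: 0.0575
gripper_force: 62.4
```

```bash
python3 -m handwheel '[[0,0,0.1,0,0,0,0.2],[0,0,0.3,0,0,0,0.2],[0,-0.1,0.5,0,0,0,0.2],[0.05,-0.3,0.5,0,0,0.07,0.2],[0.1,-0.5,0.5,0,0,0.147,0.2]]' 60
python3 -m handwheel '[[0.02,-0.2,0,0,0,0,0.2],[0.04,-0.45,0,0,0,0,0.2],[0.06,-0.7,0,0,0,0,0.2],[0.08,-0.95,0,0,0,0,0.2],[0.08,-0.95,0,0,0,0,0.2]]' 60
python3 -m handwheel '[[0.02,-0.2,-0.05,0,0,0,0.2],[0.02,-0.4,-0.1,0,0,0,0.2],[0.02,-0.48,-0.15,0,0,0,0.2],[0.02,-0.48,-0.17,0,0,0,0.2],[0.02,-0.48,-0.17,0,0,0,0.2]]' 60
python3 - <<'E'
from h import *
p,d=arm.get_image("side");np.savez("pics/side6.npz",p=p,d=d);cv2.imwrite("pics/i.png",cv2.resize(p[190:310,220:380,::-1],(800,600)))
p,d=arm.get_image("top");np.savez("pics/top6.npz",p=p,d=d);cv2.imwrite("pics/j.png",cv2.resize(p[190:280,260:380,::-1],(800,600)))
E
```

```text
time_s: 12.5
position: [0.4764, 0.2288, 0.1118]
tool_rot: [-180.0, 0.1, -87.3]
wrist_force: [0.7, -0.5, -1.6]
finger_gap: 0.0575
gripper_force: 64.8
time_s: 13.12
position: [0.4916, 0.0366, 0.111]
tool_rot: [179.9, -0.0, -87.7]
wrist_force: [-1.4, -0.3, -1.2]
finger_gap: 0.0578
gripper_force: 64.8
time_s: 13.75
position: [0.4965, -0.0558, 0.0771]
tool_rot: [180.0, -0.0, -87.4]
wrist_force: [-0.3, -1.0, -1.5]
finger_gap: 0.0579
gripper_force: 64.8
```

View pics/i.png

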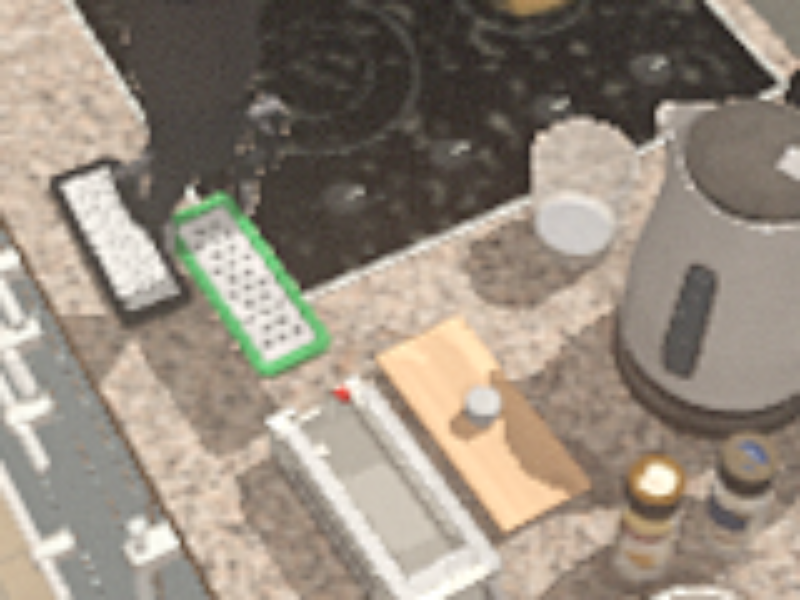

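```bash
python3 - <<'E'
from h import *
for c in("side","top"):
    f=np.load(f"pics/{c}6.npz");p,d=f["p"].astype(int),f["d"];P=cloud(c,d)
    r,g,b=[p[...,i] for i in range(3)]
    k=(g>r+25)&(g>b+25)&(P[...,2]>.05)&(P[...,2]<.1)&(abs(P[...,0]-.5)<.1)&(P[...,1]<0)&(P[...,1]>-.25)
    Q=P[k];A=np.c_[Q[:,:2]-Q[:,:2].mean(0),np.ones(len(Q))]
    print(c,rect(c,k,.073),"plane",np.linalg.lstsq(A,Q[:,2],rcond=None)[0].round(4))
    for y0 in np.arange(-.19,-.05,.02):
        s=Q[abs(Q[:,1]-y0)<.01]; print(round(y0,3),(np.percentile(s[:,0],[2,98])*1000).round(1),len(s))
    # box strips, this picture
    k=(P[...,2]>.056)&(P[...,2]<.072)&(abs(P[...,0]-.508)<.05)&(P[...,1]<-.245)&(P[...,1]>-.4);Q=P[k]
    for y0 in np.arange(-.38,-.24,.03):
        s=Q[abs(Q[:,1]-y0)<.015]; print("box",round(y0,3),(np.percentile(s[:,0],[2,98])*1000).round(1),round(np.percentile(s[:,0],[2,98]).mean()*1000,1))
E
```

```text
side (array([ 500.7, -122.8]), array([ 61.6, 162. ]), -88.4, 216) plane [0.0031 0.0125 0.0714]
-0.19 [475.9 533.2] 48
-0.17 [472.2 531.2] 23
-0.15 [473.4 532.3] 23
-0.13 [471.8 531.9] 25
-0.11 [470.1 530.6] 23
-0.09 [469.9 528.6] 20
-0.07 [470.2 529.4] 21
-0.05 [481.9 527.2] 25
box -0.38 [474.2 548.6] 511.4
box -0.35 [472.3 547. ] 509.6
box -0.32 [471.2 545.5] 508.3
box -0.29 [470.1 543.3] 506.7
box -0.26 [468. 545.] 506.5
top (array([ 499. , -119.6]), array([ 60.7, 159.8]), -88.0, 166) plane [0.0034 0.0038 0.0691]
-0.19 [473.6 532.5] 49
-0.17 [472.4 530.1] 24
-0.15 [471.6 532.4] 27
-0.13 [470.1 530.1] 23
-0.11 [470.1 481.1] 13
-0.09 [469.  480.2] 13
-0.07 [472.6 474.5] 2
-0.05 [472.4 501.2] 13
box -0.38 [473.1 545.9] 509.5
box -0.35 [472.5 544.9] 508.7
box -0.32 [469.1 543.7] 506.4
box -0.29 [468.7 543.6] 506.1
box -0.26 [467.4 543. ] 505.2
```

```bash
python3 -m handwheel '[[0.003,-0.07,0,0,0,0,0.2],[0.005,-0.13,-0.02,0,0,0,0.2],[0.005,-0.13,-0.04,0,0,0,0.2],[0.005,-0.13,-0.06,0,0,0,0.2],[0.005,-0.13,-0.07,0,0,0,0.2]]' 60
python3 -m handwheel '[[0,0,0,0,0,0,0.2],[0,0,0,0,0,0,0.2],[0,0,0,0,0,0,0.2],[0,0,0,0,0,0,0.2],[0,0,0,0,0,0,0.2]]' 60
python3 - <<'E'
from h import *
p,d=arm.get_image("side");cv2.imwrite("pics/k.png",cv2.resize(p[220:310,240:360,::-1],(800,600)))
E
```

```text
time_s: 14.48
position: [0.4973, -0.0826, 0.063]
tool_rot: [180.0, -0.0, -87.4]
wrist_force: [0.1, -0.2, -1.0]
finger_gap: 0.0577
gripper_force: 64.9
time_s: 15.1
position: [0.4974, -0.0824, 0.0634]
tool_rot: [-180.0, 0.0, -87.5]
wrist_force: [-0.3, 1.6, -0.0]
finger_gap: 0.0581
gripper_force: 64.9
```

View pics/k.png

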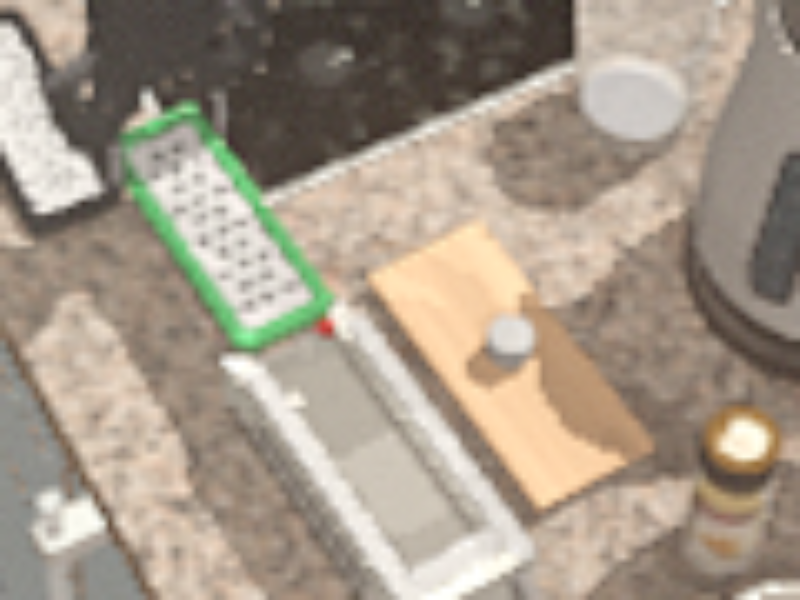

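```bash
python3 -m handwheel '[[0.001,-0.015,0,0,0,0,0.2],[0.001,-0.03,0,0,0,0,0.2],[0.002,-0.045,0,0,0,0,0.2],[0.003,-0.06,0,0,0,0,0.2],[0.003,-0.06,0,0,0,0,0.2]]' 60
python3 -m handwheel '[[0.001,-0.015,0,0,0,0,0.2],[0.001,-0.03,0,0,0,0,0.2],[0.002,-0.045,0,0,0,0,0.2],[0.003,-0.06,0,0,0,0,0.2],[0.003,-0.06,0,0,0,0,0.2]]' 60
```

```text
time_s: 15.78
position: [0.4981, -0.0949, 0.0633]
tool_rot: [-180.0, -0.0, -87.5]
wrist_force: [0.2, -1.0, -0.1]
finger_gap: 0.0576
gripper_force: 65.0
time_s: 16.4
position: [0.4988, -0.1064, 0.0633]
tool_rot: [-180.0, 0.0, -87.4]
wrist_force: [0.5, 1.5, -0.6]
finger_gap: 0.0578
gripper_force: 64.9
```

```bash
python3 -m handwheel '[[0.003,-0.06,0,0,0,0,0.2],[0.005,-0.12,0,0,0,0,0.2],[0.008,-0.18,0,0,0,0,0.2],[0.01,-0.24,0,0,0,0,0.2],[0.01,-0.24,0,0,0,0,0.2]]' 60
python3 -m handwheel '[[0.002,-0.04,0,0,0,0,0.2],[0.004,-0.08,0,0,0,0,0.2],[0.006,-0.12,0,0,0,0,0.2],[0.007,-0.16,0,0,0,0,0.2],[0.007,-0.16,0,0,0,0,0.2]]' 60
python3 -m handwheel '[[0.001,-0.02,0,0,0,0,0.2],[0.002,-0.04,0,0,0,0,0.2],[0.003,-0.06,0,0,0,0,0.2],[0.004,-0.08,0,0,0,0,0.2],[0.004,-0.08,0,0,0,0,0.2]]' 60
```

```text
time_s: 17.02
position: [0.5006, -0.1559, 0.0633]
tool_rot: [180.0, -0.0, -87.5]
wrist_force: [1.0, -1.8, 0.7]
finger_gap: 0.0575
gripper_force: 65.0
time_s: 17.65
position: [0.5021, -0.1873, 0.0634]
tool_rot: [-180.0, -0.0, -87.5]
wrist_force: [0.6, -1.6, 1.2]
finger_gap: 0.0576
gripper_force: 65.1
time_s: 18.27
position: [0.5029, -0.203, 0.0634]
tool_rot: [-180.0, -0.0, -87.5]
wrist_force: [0.5, -1.5, -0.0]
finger_gap: 0.0575
gripper_force: 65.1
```

```bash
python3 -m handwheel '[[0.001,-0.02,0,0,0,0,0.2],[0.002,-0.04,0,0,0,0,0.2],[0.002,-0.04,0,0,0,0,0.2],[0.002,-0.04,0,0,0,0,0.65],[0.002,-0.04,0,0,0,0,0.65]]' 60
python3 -m handwheel '[[0,0,0,0,0,0,0.65],[0,0,0.15,0,0,0,0.65],[0,0,0.3,0,0,0,0.65],[0,0.15,0.3,0,0,0,0],[0,0.35,0.3,0,0,0,-1]]' 40
python3 - <<'E'
from h import *
p,d=arm.get_image("top");np.savez("pics/top7.npz",p=p,d=d);P=cloud("top",d);p=p.astype(int)
r,g,b=[p[...,i] for i in range(3)]
k=(g>r+25)&(g>b+25)&(abs(P[...,0]-.5)<.1)&(P[...,1]<-.1)&(P[...,1]>-.45)
print(k.sum(),rect("top",k,.058),P[k].max(0),P[k].min(0),np.median(P[k],0))
q,d=arm.get_image("side");cv2.imwrite("pics/l.png",cv2.resize(q[220:310,240:360,::-1],(800,600)))
P=cloud("side",d);p=q.astype(int);r,g,b=[p[...,i] for i in range(3)]
k=(g>r+25)&(g>b+25)&(abs(P[...,0]-.5)<.1)&(P[...,1]<-.1)&(P[...,1]>-.45)
print(k.sum(),rect("side",k,.058),np.median(P[k],0))
E
```

```text
time_s: 18.9
position: [0.5031, -0.2105, 0.0632]
tool_rot: [180.0, 0.0, -87.4]
wrist_force: [0.9, -0.2, 0.1]
finger_gap: 0.0707
gripper_force: 0.0
time_s: 19.52
position: [0.5033, -0.1402, 0.1237]
tool_rot: [-179.9, 0.0, -87.5]
wrist_force: [0.2, 0.2, -0.6]
finger_gap: 0.0352
gripper_force: 0.0
176 (array([ 506.9, -274.3]), array([ 64.1, 161.9]), -87.8, 176) [ 0.55404061 -0.15113902  0.30910002] [ 0.45900229 -0.37117483 -0.01108976] [ 0.49392193 -0.23885675  0.05653337]
177 (array([ 507.3, -276.2]), array([ 60.8, 162.8]), -88.3, 177) [ 0.50291393 -0.26459636  0.05915633]
```

View pics/l.png

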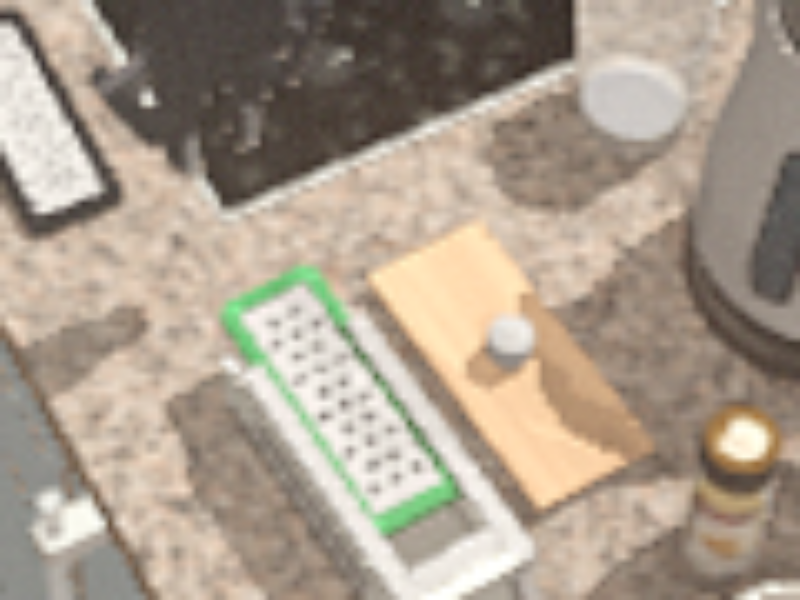

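```bash
python3 -m handwheel '[[0,0,0,0,0,0,-1],[-0.01,-0.06,0,0,0,0,-1],[-0.015,-0.12,-0.1,0,0,0,-1],[-0.015,-0.12,-0.2,0,0,0,-1],[-0.015,-0.12,-0.285,0,0,0,-1]]' 40
python3 -m handwheel '[[0.001,-0.02,0,0,0,0,-1],[0.001,-0.04,0,0,0,0,-1],[0.002,-0.06,0,0,0,0,-1],[0.003,-0.08,0,0,0,0,-1],[0.004,-0.1,0,0,0,0,-1]]' 40
```

```text
time_s: 20.25
position: [0.4997, -0.1662, 0.0654]
tool_rot: [180.0, -0.0, -87.6]
wrist_force: [-0.5, -0.0, -0.3]
finger_gap: 0.0002
gripper_force: 0.0
time_s: 20.88
position: [0.5011, -0.1847, 0.0666]
tool_rot: [-180.0, 0.0, -87.5]
wrist_force: [-1.3, 2.1, 0.2]
finger_gap: 0.0001
gripper_force: 1.4
```

```bash
python3 -m handwheel '[[0.001,-0.025,0,0,0,0,-1],[0.002,-0.05,0,0,0,0,-1],[0.003,-0.075,0,0,0,0,-1],[0.004,-0.1,0,0,0,0,-1],[0.005,-0.12,0,0,0,0,-1]]' 40
python3 -m handwheel '[[0,-0.01,0,0,0,0,-1],[0.001,-0.02,0,0,0,0,-1],[0.001,-0.03,0,0,0,0,-1],[0.001,-0.03,0,0,0,0,-1],[0.001,-0.03,0,0,0,0,-1]]' 40
```

```text
time_s: 21.5
position: [0.5019, -0.2088, 0.0662]
tool_rot: [180.0, 0.0, -87.5]
wrist_force: [-0.7, 3.5, -0.6]
finger_gap: -0.0
gripper_force: 1.5
time_s: 22.12
position: [0.5022, -0.2146, 0.0663]
tool_rot: [180.0, -0.0, -87.4]
wrist_force: [-0.0, 2.2, -1.1]
finger_gap: 0.0002
gripper_force: 0.9
```

Now 1 mm at a time until it meets the stop.

```bash
python3 -m handwheel '[[0,-0.005,0,0,0,0,-1],[0,-0.01,0,0,0,0,-1],[0,-0.015,0,0,0,0,-1],[0,-0.015,0,0,0,0,-1],[0,-0.015,0,0,0,0,-1]]' 40
python3 -m handwheel '[[0,-0.005,0,0,0,0,-1],[0,-0.005,0,0,0,0,-1],[0,-0.01,0,0,0,0,-1],[0,-0.01,0,0,0,0,-1],[0,-0.01,0,0,0,0,-1]]' 40
python3 - <<'E'
from h import *
for i in range(4): print(arm.read_state()["wrist_force"].round(1)); arm.get_image("side")
E
```

```text
time_s: 22.75
position: [0.5022, -0.2175, 0.0663]
tool_rot: [180.0, -0.0, -87.4]
wrist_force: [0.3, 3.1, -2.3]
finger_gap: -0.0004
gripper_force: 1.7
time_s: 23.38
position: [0.5021, -0.2195, 0.0663]
tool_rot: [180.0, 0.0, -87.5]
wrist_force: [-0.3, 4.0, -1.8]
finger_gap: -0.0001
gripper_force: 2.0
[-0.3  4.  -1.8]
[-0.5  4.5 -2.5]
[-0.6  3.6 -4. ]
[-1.1  4.7 -3. ]
```

```bash
python3 -m handwheel '[[0,-0.005,0,0,0,0,-1],[0,-0.005,0,0,0,0,-1],[0,-0.005,0,0,0,0,-1],[0,-0.01,0,0,0,0,-1],[0,-0.01,0,0,0,0,-1]]' 40
python3 -m handwheel '[[0,-0.005,0,0,0,0,-1],[0,-0.005,0,0,0,0,-1],[0,-0.005,0,0,0,0,-1],[0,-0.01,0,0,0,0,-1],[0,-0.01,0,0,0,0,-1]]' 40
```

```text
time_s: 24.2
position: [0.5022, -0.2215, 0.0663]
tool_rot: [180.0, 0.0, -87.5]
wrist_force: [0.4, 4.0, -3.3]
finger_gap: -0.0001
gripper_force: 2.2
time_s: 24.82
position: [0.5025, -0.2238, 0.0666]
tool_rot: [-180.0, -0.0, -87.4]
wrist_force: [0.6, -0.3, 0.4]
finger_gap: 0.0001
gripper_force: 0.0
```

```bash
python3 -m handwheel '[[0,-0.003,0,0,0,0,-1],[0,-0.005,0,0,0,0,-1],[0,-0.005,0,0,0,0,-1],[0,-0.005,0,0,0,0,-1],[0,-0.005,0,0,0,0,-1]]' 40
python3 -m handwheel '[[0,0.05,0,0,0,0,-1],[0,0.1,0.1,0,0,0,-1],[0,0.2,0.3,0,0,0,-1],[0,0.4,0.5,0,0,0,-1],[0,0.6,0.6,0,0,0,-1]]' 40
python3 - <<'E'
from h import *
p,d=arm.get_image("side");P=cloud("side",d);q=p.astype(int)
r,g,b=[q[...,i] for i in range(3)]
k=(g>r+25)&(g>b+25)&(abs(P[...,0]-.5)<.1)&(P[...,1]<-.1)&(P[...,1]>-.45)
print(k.sum(),rect("side",k,.058),np.median(P[k],0))
rm=(r>g+70)&(abs(P[...,0]-.52)<.02)&(abs(P[...,1]+.226)<.02);print("red",rm.sum(),P[rm].mean(0))
s=cv2.resize(p[240:310,270:330,::-1],(390,455),interpolation=cv2.INTER_CUBIC)
t,_=arm.get_image("top");s2=cv2.resize(t[205:255,335:405,::-1],(400,286),interpolation=cv2.INTER_CUBIC)
o=np.zeros((455,795,3),np.uint8);o[:,:390]=s;o[:286,395:]=s2;cv2.imwrite("pics/m.png",o)
E
```

```text
time_s: 25.45
position: [0.5023, -0.2245, 0.0663]
tool_rot: [-180.0, -0.0, -87.4]
wrist_force: [0.4, 0.9, 1.0]
finger_gap: 0.0002
gripper_force: 0.4
time_s: 26.08
position: [0.5027, -0.1032, 0.1885]
tool_rot: [-179.8, 0.0, -87.5]
wrist_force: [0.6, 0.1, 0.0]
finger_gap: -0.0001
gripper_force: 0.0
95 (array([ 508.7, -308.3]), array([ 49.2, 142.5]), -87.2, 95) [ 0.49115133 -0.28145101  0.05760647]
red 4 [ 0.52461224 -0.22691116  0.05211605]
```

View pics/m.png

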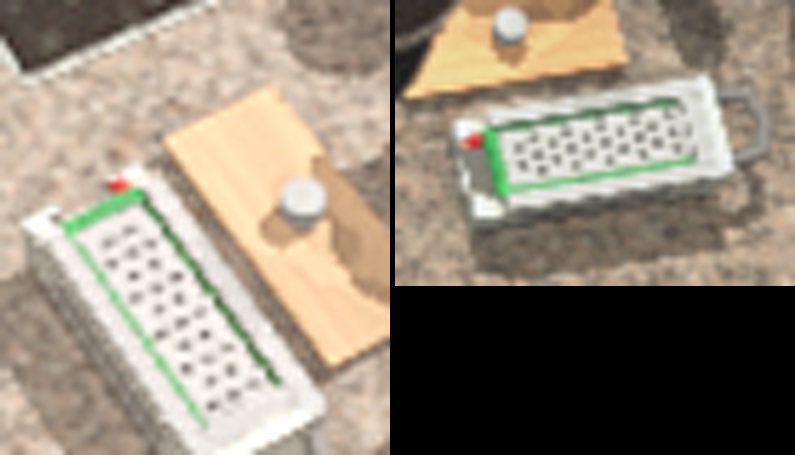

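```bash
python3 -c "
from plant import arm
print(arm.finish_job())"
```

```text
the job is handed in; nothing more can be done
None
```

The job is handed in: the lid lies flat, right way up, on the worktop behind the box. The coarse plate is in the grooves with the red catch up behind it in the last pictures. The push force stayed under 5 N and fell to zero as the catch snapped; I did not feel the plate touch the end stop, and the hand-in returned no verdict.

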